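Set the saw offcuts in their gauge trays

TASK

Check the four cut pieces of aluminium tube by setting each one in the grey gauge tray whose recess matches its shape and length, upright as it stands now and seated flat on the bottom of the recess: round tube in the round recess, square tube in the square one, longer bar in the longer slot, shorter bar in the shorter slot. A piece may also drop into a recess that is too big for it, which is wrong. Set the pieces down rather than dropping them, and leave the small glass jar and the white end plug where they are.

Things in the scene. Friction and masses are not known exactly. Their poses are not given: they have to be found in the camera images.
- round_tube_mid (a point): Round aluminium tube offcut standing on end: outside diameter 50 mm, bore 43 mm, 60 mm tall. Loose, 70 to 220 g. This point is its centre, half-way up; z is up. Set in a tray, this point is 34 mm above the table.
- square_tube_mid (a point): Square aluminium tube offcut standing on end, open at the top: 45 x 45 mm outside, walls 3 mm, 60 mm tall; x and y square to its sides. Loose, 70 to 220 g. This point is its centre, half-way up; z is up. Set in a tray, this point is 34 mm above the table.
- long_bar_mid (a point): The longer of two offcuts of 60 x 30 mm rectangular aluminium tube, lying on a narrow side with its bore level: 95 mm long (along x), 30 mm wide (along y), 60 mm tall, closed flat top. Loose, 70 to 220 g. This point is its centre, half-way up; z is up. Set in a tray, this point is 34 mm above the table.
- short_bar_mid (a point): The shorter of two offcuts of 60 x 30 mm rectangular aluminium tube, lying on a narrow side with its bore level: 55 mm long (along x), 30 mm wide (along y), 60 mm tall, closed flat top. Loose, 70 to 220 g. This point is its centre, half-way up; z is up. Set in a tray, this point is 34 mm above the table.
- round_tray: Grey plate 120 mm (along x) x 80 mm (along y), 12 mm thick, fixed to the table, with a round recess 62 mm across, for the round tube. The recess is in its middle, 8 mm deep with a black floor 4 mm above the table, 6 mm clear of its piece all round. Origin: middle of the plate's underside, on the table; z is up.
- square_tray: Grey plate 120 mm (along x) x 80 mm (along y), 12 mm thick, fixed to the table, with a square recess 57 x 57 mm, for the square tube. The recess is in its middle, 8 mm deep with a black floor 4 mm above the table, 6 mm clear of its piece all round. Origin: middle of the plate's underside, on the table; z is up.
- long_tray: Grey plate 120 mm (along x) x 80 mm (along y), 12 mm thick, fixed to the table, with a rectangular recess 107 mm (along x) x 42 mm (along y), for the longer bar. The recess is in its middle, 8 mm deep with a black floor 4 mm above the table, 6 mm clear of its piece all round. Origin: middle of the plate's underside, on the table; z is up.
- short_tray: Grey plate 120 mm (along x) x 80 mm (along y), 12 mm thick, fixed to the table, with a rectangular recess 67 mm (along x) x 42 mm (along y), for the shorter bar. The recess is in its middle, 8 mm deep with a black floor 4 mm above the table, 6 mm clear of its piece all round. Origin: middle of the plate's underside, on the table; z is up.
- rivet_jar_mid (a point): Small glass jar with a black cap, 32 mm diameter, 48 mm tall, standing loose among the work; to be left alone. This point is its centre.
- end_plug_mid (a point): White plastic end plug, flange 34 x 30 mm, 23 mm tall, lying loose among the work; to be left alone. This point is its centre.
Mind the look-alikes: they are no part of the job. What is shaped like the part that bears short_bar_mid but pink or red is not meant. What is shaped like the part that bears long_bar_mid but orange or pink is not meant.

How it is judged (in metres and radians):
At the end, for the whole second after the job is handed in: Each piece is released, at rest and upright (within 0.08 rad), its centre within 10 mm sideways of the middle of its own tray and less than 37.5 mm above the table, so that it stands on the recess floor (nominally 34 mm) (horizontal distance between round_tube_mid and round_tray below 0.01 m and z of round_tube_mid in the frame of round_tray below 0.0375 m and angle between each of round_tube_mid, square_tube_mid, long_bar_mid, short_bar_mid's own z axis and vertical below 0.08 rad and linear speed of each of round_tube, square_tube, long_bar, short_bar below 0.02 m/s and contact force between the fingers and round_tube below 0.05 N and horizontal distance between square_tube_mid and square_tray below 0.01 m and z of square_tube_mid in the frame of square_tray below 0.0375 m and contact force between the fingers and square_tube below 0.05 N and horizontal distance between long_bar_mid and long_tray below 0.01 m and z of long_bar_mid in the frame of long_tray below 0.0375 m and contact force between the fingers and long_bar below 0.05 N and horizontal distance between short_bar_mid and short_tray below 0.01 m and z of short_bar_mid in the frame of short_tray below 0.0375 m and contact force between the fingers and short_bar below 0.05 N); the robot touches nothing.
It fails at once if a piece is dropped (falls free faster than 0.9 m/s, about 40 mm) ((linear speed of round_tube above 0.9 m/s and contact force between the fingers and round_tube below 0.05 N) or (linear speed of square_tube above 0.9 m/s and contact force between the fingers and square_tube below 0.05 N) or (linear speed of long_bar above 0.9 m/s and contact force between the fingers and long_bar below 0.05 N) or (linear speed of short_bar above 0.9 m/s and contact force between the fingers and short_bar below 0.05 N)).
It fails at once if the rivet jar is shoved more than 25 mm or knocked over (distance of rivet_jar_mid from where it was at the start of the episode above 0.025 m or angle between rivet_jar_mid's own z axis and vertical above 0.6 rad).
It fails at once if the end plug is shoved more than 25 mm or knocked over (distance of end_plug_mid from where it was at the start of the episode above 0.025 m or angle between end_plug_mid's own z axis and vertical above 0.6 rad).
It also fails if it takes over 122 s, if anything falls off the work surface, if the arm or the gripper's body presses on something with over 40 N, if the wrist force passes 120 N, or if a joint passes its speed limit or range.

ROBOT

A 7-joint arm with a two-finger parallel gripper is mounted at the origin on the work surface. World frame = base frame: x ahead of the robot, y to its left, z up, the work surface at z = 0. Lengths are in m, angles in degrees, forces in N, time in s.
With the tool pointing down it reaches from about 0.425 to 0.875 m from the base axis. Payload 4.7 kg.
Tool frame: the origin (TCP) lies on the centre line of the jaws, within the pads' length; the fingertips stand 11 mm ahead of it and the grasp point (between the pads) lies 8 mm behind it (finger_overhang is the x of the fingertips in the tool frame, in m); x points along the fingers, z is the direction in which the jaws open and shut, and the axes are right-handed (so a half turn about x gives the same grasp; the last joint's range is limited). The gripper opens to 87 mm and grips with 3 to 60 N. Pads are 19 mm wide; open, the fingers measure 117 mm over their backs; the gripper's body (75 mm by 190 mm) begins 51 mm behind the grasp point.
Start: joints at [66.583, 18.392, -4.016, 83.108, 1.295, 78.541, -3.26], TCP at [0.267, -0.593, 0.2] pointing down, gripper open.
Joint ranges: [-163.93, 163.93], [-17.29, 119.83], [-79.2, 71.16], [3.27, 140.29], [-89.18, 269.18], [5.43, 117.66], [-154.24, 154.24]. Speed limits (degrees/s): [147.25, 147.25, 180, 180, 180, 180, 180].

INTERFACE

Orientations are given as [roll, pitch, yaw] about the fixed x, y, z axes, in that order (R = Rz(yaw) Ry(pitch) Rx(roll)).
In Python, from cell import get_obs, read_camera, sign_off, cut_out, finger_overhang gives the robot as it stands.
- The arm moves only by the tool servo_tool, never from a script. Its argument "rows" is one flat list of numbers, 5 for each row, row after row: the shift along the world's x, y, z in mm, then the turn about the world's z in degrees, then the closure, from 0 (fully open) to 1 (shut). A call has 1 to 10 rows; each row is the pose to reach, as a shift and turn from the pose commanded when the call began; what a row does not reach only later rows make up. A row lasts 1/12 s, in which the tool goes at most 41.7 mm and 7.16 degrees, less where a joint would pass 70% of its speed; a pose out of reach is approached as far as the arm can. A call with a gripper value outside its range is refused whole. The fingers move at their own pace and stop on an object; "force" is the grip in N (left out, the last holds). Time passes only in rows, so rows that repeat a pose let the fingers close. It gives the time, the measured TCP pose, the force and the opening at its end, in the units of the state.
- get_obs(): the state, without advancing time (a new reading comes with each control period).
- read_camera(name): name is "scene" or "top"; returns a dict with "frame" (420x560x3 uint8, blue, green, red), "range_z" (420x560 float32, m along the optical axis (not along the pixel's ray), 0 where there is no reading), "intrinsics" (3x3 intrinsics, pixels), "cam_to_world" (4x4, takes a point from camera to world coordinates). Camera axes: x right, y down, z forward; pixel columns grow to the right and rows downward; lengths in m; the calibration is good to about 2 mm. A picture is of the moment at which its call begins.
- sign_off(): hands the job in, once; it reports no verdict.
Trained networks look in a picture, given as the dict that the camera call returned (one of the last four; its "shot" number tells which), for a name from the list of things; names that differ only in an ending like _2 or _b are one class to them, and where a whole thing is asked for, a point or a joint stands for the part that bears it (a point fixed in the world has none). Each returns a list of dicts, best first, with "score" (0 to 1); they miss things now and then, are a little off and sometimes report something else, mostly with a low value. They report only what shows in the picture. A call takes as long as a camera call. They do not tell look-alikes from the thing itself.
- cut_out(name, picture): "pixels" (420x560 bool, what is visible of it) and "extent" ([centre column, centre row, width, height] in pixels, round what is visible of it).
The state is a dict: "time_s": time; "qpos": joint angles; "joint_velocities": joint speeds; "effort": joint torques, N m; "tool_pos": TCP position; "tool_rot": TCP orientation; "force": force on the tool from outside, world axes, zero at the start; "wrist_torque": the same for the moment, N m; "grip_width": finger opening in m.
Only numpy, scipy, OpenCV 4.12 (cv2) and the standard library are available. Lean on these libraries where they do the work, as an engineer would, in place of code of your own. Each camera call takes 0.05 s, during which the arm holds its last target.

## Working session

There is one attempt and no reset: what is moved stays moved. The work goes in short steps, Python scripts to look and compute and a tool call to move; the robot and the scene stay as the last step left them, time stands still between calls to the robot, and variables do not carry over. Pictures are saved under pics/ and viewed, and the job is handed in when it is done.

Besides the shell and the picture viewer there is one more tool, called after "Request:" as name(argument=value, ...), one argument or row to a line, values as JSON. servo_tool: Moves the arm, as the interface text tells. Its arguments: {"type":"object","properties":{"rows":{"type":"array"},"force":{"type":"number"}},"required":["rows"]}

```bash
mkdir -p pics; ls; python3 - <<'E'
from cell import *
import cv2
o=get_obs(); print(o)
for n in ("scene","top"):
    p=read_camera(n); cv2.imwrite(f"pics/{n}0.png",p["frame"]); print(p["shot"],p["cam_to_world"].round(3).tolist(),p["intrinsics"].round(1).tolist())
print(finger_overhang)
E
```

```text
pics
{'time_s': 0.0, 'qpos': array([66.58436615, 18.438855  , -4.01677737, 83.17494919,  1.29551598,
       78.54095293, -3.25931922]), 'joint_velocities': array([ 0.00905245, -0.03273067, -0.00857571,  0.04580632,  0.00172467,
        0.04403899,  0.09109378]), 'effort': array([ 4.92234194e-04, -4.91289997e+01, -4.03542425e-01, -3.12525916e+01,
       -6.38807681e-02,  4.39524197e-02,  1.84379073e-04]), 'tool_pos': array([ 0.26640753, -0.59223927,  0.19846364]), 'tool_rot': array([-176.92177882,   89.89036283,  117.30557177]), 'force': array([-0.66294384,  0.2030092 ,  0.3044052 ]), 'wrist_torque': array([ 0.02634357, -0.03753993,  0.02163913]), 'grip_width': 0.08713341111096096}
1 [[-0.204, 0.839, -0.505, 1.047], [0.979, 0.18, -0.096, 0.074], [0.01, -0.514, -0.858, 0.92], [0.0, 0.0, 0.0, 1.0]] [[486.5, 0.0, 273.1], [0.0, 486.5, 213.4], [0.0, 0.0, 1.0]]
2 [[-0.02, -0.998, 0.063, 0.462], [-0.999, 0.022, 0.028, -0.051], [-0.03, -0.063, -0.998, 1.227], [0.0, 0.0, 0.0, 1.0]] [[477.9, 0.0, 278.5], [0.0, 477.9, 216.9], [0.0, 0.0, 1.0]]
0.011
```

View pics/scene0.png

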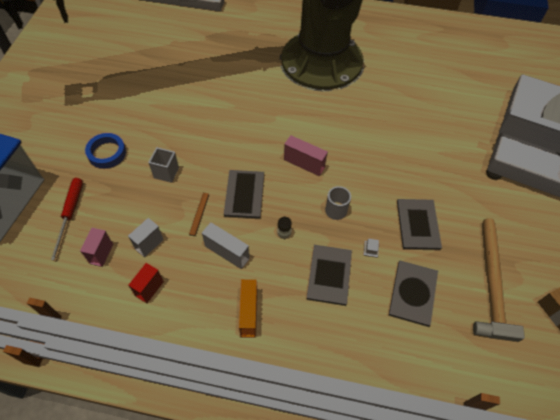

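View pics/top0.png

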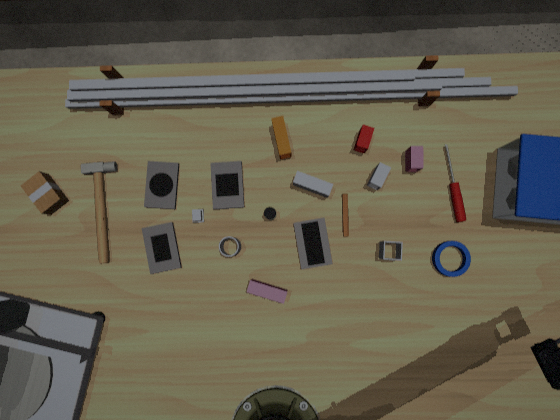

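```bash
cat > h.py <<'E'
from cell import *
import cv2, numpy as np
def cloud(p):
    K=p["intrinsics"]; T=p["cam_to_world"]; z=p["range_z"].astype(float)
    v,u=np.mgrid[0:z.shape[0],0:z.shape[1]]
    c=np.stack([(u-K[0,2])/K[0,0]*z,(v-K[1,2])/K[1,1]*z,z],-1)
    w=c@T[:3,:3].T+T[:3,3]; w[z==0]=np.nan
    return w
def rect(xy):
    (cx,cy),(a,b),t=cv2.minAreaRect((xy*1000).astype(np.float32))
    if a<b: a,b,t=b,a,t+90
    t=(t+90)%180-90
    return [round(float(x),1) for x in (cx,cy,a,b,t)]   # mm; t = long axis dir
names=["round_tube_mid","square_tube_mid","long_bar_mid","short_bar_mid","round_tray","square_tray","long_tray","short_tray","rivet_jar_mid","end_plug_mid"]
def report(p,names=names,zmin=None):
    w=cloud(p)
    for n in names:
        for d in cut_out(n,p)[:3]:
            m=d["pixels"]; P=w[m]; P=P[~np.isnan(P[:,0])]
            if len(P)<10: continue
            top=np.percentile(P[:,2],90)
            Q=P[np.abs(P[:,2]-top)<0.006]
            print(n,round(d["score"],2),"ext",[int(x) for x in d["extent"]],"ztop",round(top*1000,1),"rect",rect(Q[:,:2]),"bgr",p["frame"][m].mean(0).astype(int), len(Q))
E
python3 - <<'E'
from h import *
for n in ("top","scene"):
    print(n); report(read_camera(n))
E
```

```text
top
round_tube_mid 0.77 ext [232, 246, 22, 23] ztop 60.5 rect [469.2, 106.2, 47.4, 46.6, 89.1] bgr [78 83 86] 92
square_tube_mid 0.51 ext [390, 249, 24, 19] ztop 60.3 rect [450.3, -291.0, 44.9, 43.7, 88.2] bgr [66 66 66] 83
square_tube_mid 0.4 ext [160, 185, 35, 47] ztop 14.5 rect [631.5, 285.6, 120.4, 81.8, -5.1] bgr [62 62 64] 947
square_tube_mid 0.4 ext [197, 215, 7, 11] ztop 24.9 rect [549.6, 192.0, 23.2, 22.5, -1.4] bgr [115 115 113] 84
long_bar_mid 0.95 ext [266, 291, 41, 27] ztop 61.9 rect [357.0, 15.5, 95.1, 30.4, 72.7] bgr [ 99  88 111] 457
long_bar_mid 0.8 ext [281, 138, 18, 46] ztop 62.3 rect [740.9, -27.2, 95.5, 29.7, 10.8] bgr [ 34  80 115] 421
long_bar_mid 0.76 ext [311, 182, 41, 25] ztop 61.8 rect [619.7, -103.1, 94.5, 30.9, 67.8] bgr [115 112 110] 453
short_bar_mid 0.91 ext [364, 139, 17, 30] ztop 62.0 rect [731.5, -234.3, 55.7, 30.1, -18.9] bgr [ 29  33 102] 250
short_bar_mid 0.59 ext [413, 158, 15, 26] ztop 61.1 rect [676.7, -356.4, 52.9, 27.6, -2.2] bgr [76 65 91] 225
short_bar_mid 0.55 ext [378, 174, 23, 25] ztop 61.7 rect [635.7, -268.5, 55.9, 29.9, -28.3] bgr [1
[... 1821 characters left out ...]
.9, -104.6, 95.7, 31.2, 68.2] bgr [ 98 103 106] 659
square_tray 0.59 ext [329, 275, 45, 61] ztop 13.1 rect [625.6, 113.9, 122.6, 80.0, 2.2] bgr [56 64 70] 1452
long_tray 0.62 ext [246, 194, 40, 53] ztop 12.6 rect [471.0, -102.2, 124.6, 80.1, 8.5] bgr [47 55 62] 941
short_tray 0.88 ext [420, 223, 45, 48] ztop 13.0 rect [468.5, 285.6, 122.3, 81.8, 10.5] bgr [55 63 69] 1338
rivet_jar_mid 0.69 ext [284, 227, 14, 18] ztop 48.2 rect [549.3, 4.9, 28.8, 25.0, 10.2] bgr [34 47 54] 140
end_plug_mid 0.66 ext [370, 246, 13, 19] ztop 23.6 rect [548.3, 191.9, 28.6, 22.3, 0.7] bgr [108 114 118] 128
end_plug_mid 0.63 ext [420, 222, 42, 50] ztop 13.0 rect [468.2, 285.4, 122.9, 81.7, 10.1] bgr [55 63 69] 1341
```

```bash
cat >> h.py <<'E'
from scipy.spatial.transform import Rotation as Rr
def jaw(o=None):
    o=o or get_obs(); R=Rr.from_euler("xyz",o["tool_rot"],degrees=True).as_matrix()
    z=R[:,2]; return float(np.degrees(np.arctan2(z[1],z[0])))
def st():
    o=get_obs(); print("t",round(o["time_s"],2),"tcp",(o["tool_pos"]*1000).round(1),"jaw",round(jaw(o),2),"q",o["qpos"].round(0),"F",o["force"].round(1),"w",round(o["grip_width"]*1000,1))
E
python3 - <<'E'
from h import *
st(); R=Rr.from_euler("xyz",get_obs()["tool_rot"],degrees=True).as_matrix(); print(R.round(3))
p=read_camera("top"); f=p["frame"]; c=f[225:275,365:415]; d=f[225:275,205:255]
cv2.imwrite("pics/sq0.png",cv2.resize(np.hstack([c,d]),None,fx=8,fy=8,interpolation=cv2.INTER_CUBIC))
E
```

```text
t 1.2 tcp [ 266.7 -592.8  199.6] jaw -65.77 q [67. 18. -4. 83.  1. 79. -3.] F [ 0.5 -0.8 -0.3] w 87.4
[[ 0.     0.912  0.41 ]
 [-0.     0.41  -0.912]
 [-1.    -0.     0.   ]]
```

View pics/sq0.png

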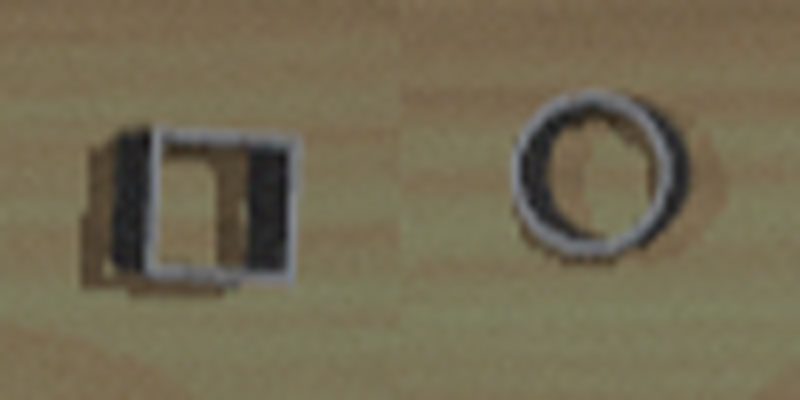

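Request:
servo_tool(
  rows=[183,301.5,-60,61.8,0,183,301.5,-60,61.8,0,183,301.5,-60,61.8,0,183,301.5,-60,61.8,0,183,301.5,-60,61.8,0,183,301.5,-60,61.8,0,183,301.5,-60,61.8,0,183,301.5,-60,61.8,0,183,301.5,-60,61.8,0,183,301.5,-60,61.8,0],
  force=25,
)

```text
time_s: 2.08
tool_pos: [0.4531, -0.284, 0.1391]
tool_rot: [76.8, 89.8, 73.6]
force: [-0.3, 0.3, -0.2]
grip_width: 0.0869
```

Request:
servo_tool(
  rows=[0,0,0,0,0,0,0,0,0,0,0,0,0,0,0],
)

```text
time_s: 2.33
tool_pos: [0.4489, -0.2931, 0.1398]
tool_rot: [-81.8, 89.9, -85.9]
force: [0.2, -0.8, -0.9]
grip_width: 0.0872
```

```bash
python3 - <<'E'
from h import *
st(); st()
p=read_camera("scene"); cv2.imwrite("pics/s1.png",p["frame"])
st()
E
```

```text
t 2.33 tcp [ 448.9 -293.1  139.8] jaw -4.16 q [ 51.   8. -23. 103.   3.  69.  23.] F [ 0.2 -0.8 -0.9] w 87.2
t 2.33 tcp [ 448.9 -293.1  139.8] jaw -4.16 q [ 51.   8. -23. 103.   3.  69.  23.] F [ 0.2 -0.8 -0.9] w 87.2
t 2.38 tcp [ 448.9 -293.1  139.8] jaw -4.17 q [ 51.   8. -23. 103.   3.  69.  23.] F [-0.2 -0.4  0. ] w 86.9
```

View pics/s1.png

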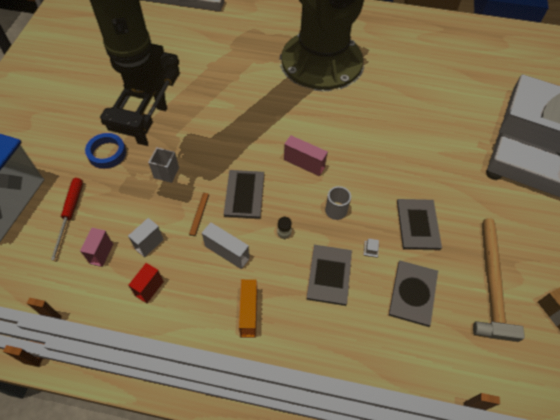

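```bash
cat >> h.py <<'E'
def proj(p,X):
    T=np.linalg.inv(p["cam_to_world"]); c=T[:3,:3]@np.array(X)+T[:3,3]; q=p["intrinsics"]@c; return (q[:2]/q[2]).round(0)
E
python3 - <<'E'
from h import *
p=read_camera("scene")
o=get_obs();t=o["tool_pos"]
print(proj(p,t),[proj(p,t+[s*.0435,0,-.011]) for s in(-1,1)])
p=read_camera("top"); cv2.imwrite("pics/t1.png",p["frame"]); print(proj(p,t),[proj(p,t+[s*.0435,0,-.011]) for s in(-1,1)])
E
```

```text
[154. 133.] [array([162., 121.]), array([149., 152.])]
[400. 251.] [array([400., 270.]), array([399., 232.])]
```

View pics/t1.png

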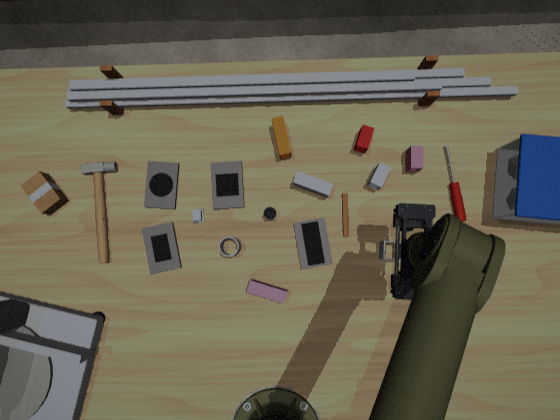

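Request:
servo_tool(
  rows=[0.7,1.5,-35,0,0,0.7,1.5,-70,0,0,0.7,1.5,-100,0,0,0.7,1.5,-106,0,0,0.7,1.5,-106,0,0,0.7,1.5,-106,0,0.5,0.7,1.5,-106,0,0.6,0.7,1.5,-106,0,0.6,0.7,1.5,-106,0,0.6,0.7,1.5,-106,0,0.6],
  force=25,
)

```text
time_s: 3.32
tool_pos: [0.4511, -0.2903, 0.0348]
tool_rot: [-35.9, 89.9, -39.9]
force: [0.2, -0.0, 0.1]
grip_width: 0.0614
```

```bash
python3 - <<'E'
from h import *
st()
E
```

```text
t 3.32 tcp [ 451.1 -290.3   34.8] jaw -3.98 q [ 50.  14. -23. 109.   6.  57.  21.] F [ 0.2 -0.   0.1] w 61.4
```

Position is right; close on the tube and hold.

Request:
servo_tool(
  rows=[0,0,0,0,0.7,0,0,0,0,0.8,0,0,0,0,0.8,0,0,0,0,0.8,0,0,0,0,0.8,0,0,0,0,0.8,0,0,10,0,0.8,0,0,40,0,0.8,0,0,75,0,0.8,0,0,90,0,0.8],
)

```text
time_s: 4.15
tool_pos: [0.4523, -0.2906, 0.128]
tool_rot: [-28.7, 89.7, -32.6]
force: [0.1, -0.9, -0.3]
grip_width: 0.0446
```

```bash
python3 - <<'E'
from h import *
st()
p=read_camera("scene"); cv2.imwrite("pics/s2.png",p["frame"][50:350,50:450])
E
```

```text
t 4.15 tcp [ 452.3 -290.6  128. ] jaw -3.96 q [ 51.   9. -23. 104.   4.  68.  23.] F [ 0.1 -0.9 -0.3] w 44.6
```

View pics/s2.png

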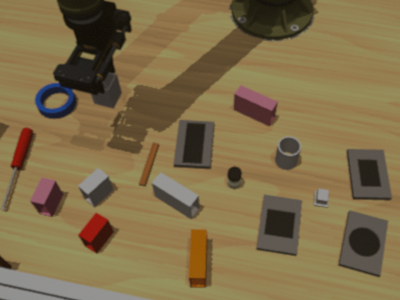

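Request:
servo_tool(
  rows=[17,40,0,6.2,0.8,33,77,0,6.2,0.8,50,115,0,6.2,0.8,66,153,0,6.2,0.8,82,191,0,6.2,0.8,98,229,0,6.2,0.8,114,267,0,6.2,0.8,131,305,0,6.2,0.8,147,343,0,6.2,0.8,158,370,0,6.2,0.8],
)

```text
time_s: 5.03
tool_pos: [0.6088, 0.0849, 0.1236]
tool_rot: [81.7, 89.9, 84.1]
force: [0.1, 0.8, -0.8]
grip_width: 0.0442
```

Request:
servo_tool(
  rows=[10,24,0,0,0.8,16,36,0,0,0.8,16,36,0,0,0.8,16,36,0,0,0.8,16,36,0,0,0.8],
)

```text
time_s: 5.45
tool_pos: [0.6241, 0.1137, 0.1232]
tool_rot: [-117.4, 89.9, -115.3]
force: [-0.6, -0.5, -1.2]
grip_width: 0.0444
```

```bash
python3 - <<'E'
from h import *
st()
E
```

```text
t 5.45 tcp [624.1 113.7 123.2] jaw 2.09 q [ 16.  23. -37.  90.  15.  72. -21.] F [-0.6 -0.5 -1.2] w 44.4
```

Request:
servo_tool(
  rows=[2,1.5,-25,0,0.8,2,1.5,-50,0,0.8,2,1.5,-65,0,0.8,2,1.5,-72,0,0.8,2,1.5,-77,0,0.8,2,1.5,-80,0,0.8,2,1.5,-82,0,0.8,2,1.5,-83,0,0.8,2,1.5,-83,0,0.8,2,1.5,-83,0,0.8],
)

```text
time_s: 6.28
tool_pos: [0.6269, 0.1179, 0.0413]
tool_rot: [2.1, 89.9, 4.4]
force: [-0.2, 0.1, -0.8]
grip_width: 0.0442
```

```bash
python3 - <<'E'
from h import *
st()
p=read_camera("top"); cv2.imwrite("pics/t3.png",cv2.resize(p["frame"][130:260,140:310],None,fx=4,fy=4))
p=read_camera("scene"); cv2.imwrite("pics/s3.png",cv2.resize(p["frame"][200:350,230:430],None,fx=4,fy=4))
E
```

```text
t 6.28 tcp [626.9 117.9  41.3] jaw 2.23 q [ 15.  28. -36.  94.  18.  64. -23.] F [-0.2  0.1 -0.8] w 44.2
```

View pics/s3.png

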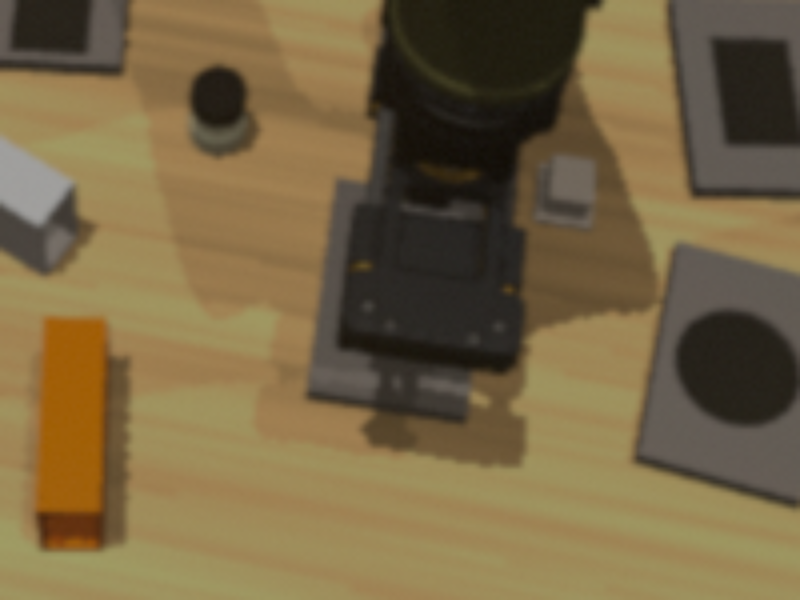

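Request:
servo_tool(
  rows=[-0.5,-2,-1,0,0.8,-0.5,-2,-1.5,0,0.8,-0.5,-2,-2,0,0.8,-0.5,-2,-2,0,0.8,-0.5,-2,-2,0,0.8],
)

```text
time_s: 6.8
tool_pos: [0.6258, 0.1157, 0.0385]
tool_rot: [-175.4, 90.0, -173.2]
force: [0.2, -0.4, -0.9]
grip_width: 0.0441
```

```bash
python3 - <<'E'
from h import *
st();p=read_camera("top");st()
E
```

```text
t 6.8 tcp [625.8 115.7  38.5] jaw 2.22 q [ 15.  28. -36.  94.  18.  63. -23.] F [ 0.2 -0.4 -0.9] w 44.1
t 6.85 tcp [625.9 115.7  38.6] jaw 2.23 q [ 15.  28. -36.  94.  18.  63. -23.] F [-0.3  0.1 -1.4] w 44.3
```

Request:
servo_tool(
  rows=[0,0,-0.8,0,0.8,0,0,-0.8,0,0.8,0,0,-0.8,0,0.8],
)

```text
time_s: 7.1
tool_pos: [0.626, 0.1158, 0.0379]
tool_rot: [4.5, 90.0, 6.7]
force: [0.0, -0.2, -0.2]
grip_width: 0.0442
```

Request:
servo_tool(
  rows=[0,0,0,0,0.4,0,0,0,0,0.2,0,0,0,0,0.2,0,0,0,0,0.2,0,0,0,0,0.2,0,0,20,0,0.2,0,0,50,0,0.2,0,0,85,0,0.2,-40,0,110,0,0.2,-80,0,110,0,0.2],
)

```text
time_s: 7.93
tool_pos: [0.5528, 0.1169, 0.1522]
tool_rot: [19.7, 89.5, 21.8]
force: [0.0, 0.3, 2.2]
grip_width: 0.0696
```

```bash
python3 - <<'E'
from h import *
st();p=read_camera("scene"); report(p,["square_tube_mid","square_tray","round_tube_mid"]); st()
cv2.imwrite("pics/s4.png",cv2.resize(p["frame"][120:350,250:450],None,fx=3,fy=3))
E
```

```text
t 7.93 tcp [552.8 116.9 152.2] jaw 2.15 q [ 21.  13. -40.  98.   9.  71. -19.] F [0.  0.3 2.2] w 69.6
square_tube_mid 0.86 ext [332, 267, 24, 34] ztop 63.2 rect [625.5, 112.4, 46.6, 45.1, 1.4] bgr [67 73 77] 184
square_tray 0.8 ext [329, 275, 43, 61] ztop 13.4 rect [625.8, 113.9, 122.7, 80.0, 2.2] bgr [68 76 83] 1216
round_tube_mid 0.38 ext [328, 275, 47, 65] ztop 13.4 rect [625.7, 114.0, 122.7, 80.0, 2.3] bgr [68 77 83] 1215
round_tube_mid 0.19 ext [371, 247, 14, 18] ztop 23.9 rect [548.7, 191.5, 27.5, 21.9, 2.9] bgr [ 93 102 109] 128
t 8.13 tcp [548.4 115.4 148. ] jaw 2.26 q [ 21.  13. -40.  99.   9.  71. -19.] F [0.3 0.  0.4] w 70.1
```

View pics/s4.png

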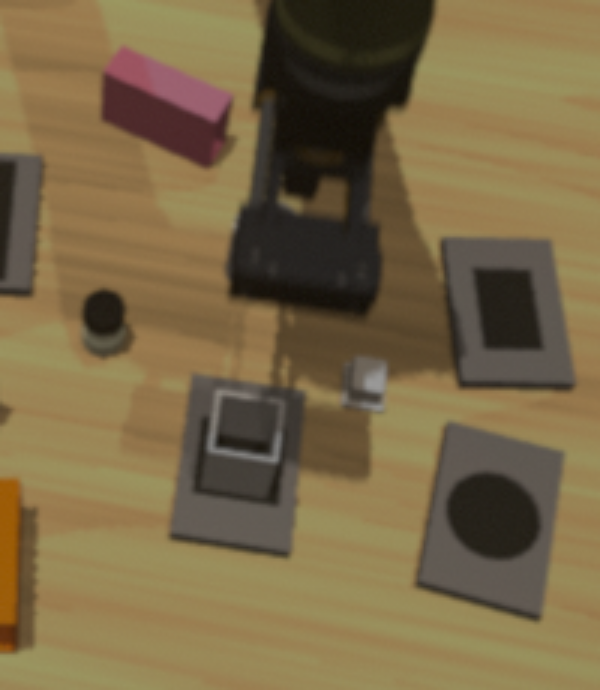

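Request:
servo_tool(
  rows=[-40,-5,0,0,0,-80,-9.5,0,0,0,-80,-9.5,0,0,0,-80,-9.5,0,0,0,-80,-9.5,-15,0,0,-80,-9.5,-45,0,0,-80,-9.5,-75,0,0,-80,-9.5,-90,0,0,-80,-9.5,-90,0,0,-80,-9.5,-90,0,0],
)

```text
time_s: 8.97
tool_pos: [0.4701, 0.1068, 0.0574]
tool_rot: [113.2, 89.9, 115.5]
force: [0.2, 0.3, 0.7]
grip_width: 0.087
```

```bash
python3 - <<'E'
from h import *
st()
E
```

```text
t 8.97 tcp [470.1 106.8  57.4] jaw 2.23 q [ 23.   8. -41. 115.   6.  59. -19.] F [0.2 0.3 0.7] w 87.0
```

Request:
servo_tool(
  rows=[-1,-1,-15,0,0,-1,-1,-23,0,0,-1,-1,-23,0,0,-1,-1,-23,0,0.3,-1,-1,-23,0,0.6,-1,-1,-23,0,0.7,-1,-1,-23,0,0.75,-1,-1,-23,0,0.75,-1,-1,-23,0,0.75,-1,-1,-23,0,0.75],
)

```text
time_s: 9.8
tool_pos: [0.468, 0.1052, 0.0347]
tool_rot: [-24.7, 90.0, -22.5]
force: [0.3, -0.2, 0.4]
grip_width: 0.0484
```

```bash
python3 - <<'E'
from h import *
st()
E
```

```text
t 9.8 tcp [468.  105.2  34.7] jaw 2.22 q [ 23.  10. -41. 116.   8.  57. -20.] F [ 0.3 -0.2  0.4] w 48.4
```

Request:
servo_tool(
  rows=[0,0,0,0,0.75,0,0,10,0,0.75,0,0,35,0,0.75,0,0,65,0,0.75,0,0,90,0,0.75,0,0,90,0,0.75,0,0,90,0,0.75],
)

```text
time_s: 10.38
tool_pos: [0.4692, 0.1054, 0.1265]
tool_rot: [-7.3, 89.8, -5.1]
force: [0.1, 0.9, -0.9]
grip_width: 0.0478
```

```bash
python3 - <<'E'
from h import *
st();p=read_camera("scene"); report(p,["round_tube_mid","round_tray"]); st()
cv2.imwrite("pics/s5.png",cv2.resize(p["frame"][60:300,250:450],None,fx=3,fy=3))
E
```

```text
t 10.38 tcp [469.2 105.4 126.5] jaw 2.22 q [ 25.   3. -41. 111.   2.  67. -15.] F [ 0.1  0.9 -0.9] w 47.8
round_tube_mid 0.74 ext [343, 191, 21, 10] ztop 123.3 rect [490.9, 107.0, 33.8, 7.6, -86.2] bgr [48 54 60] 48
round_tray 0.87 ext [414, 293, 45, 68] ztop 13.2 rect [630.1, 284.6, 122.1, 80.7, -4.9] bgr [61 69 76] 1623
t 10.53 tcp [467.  104.9 123.6] jaw 2.23 q [ 25.   3. -41. 111.   2.  67. -15.] F [ 0.5 -0.5 -0.4] w 47.8
```

View pics/s5.png

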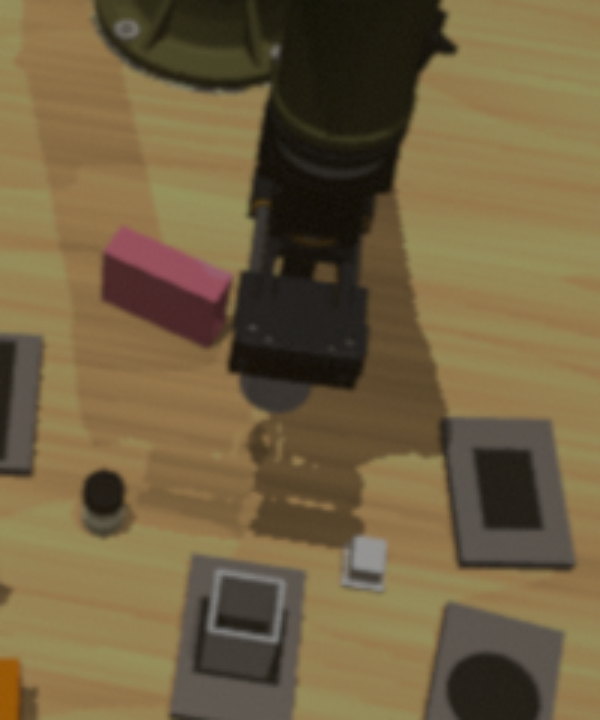

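Request:
servo_tool(
  rows=[25,27,0,0,0.75,52,57,0,0,0.75,80,87,0,0,0.75,107,117,0,0,0.75,134,147,0,0,0.75,155,170,0,0,0.75,163.7,179.3,0,0,0.75,163.7,179.3,0,0,0.75,163.7,179.3,0,0,0.75,163.7,179.3,0,0,0.75],
)

```text
time_s: 11.37
tool_pos: [0.6307, 0.2834, 0.1232]
tool_rot: [-145.8, 89.8, -143.6]
force: [0.1, -0.8, -0.3]
grip_width: 0.0478
```

```bash
python3 - <<'E'
from h import *
st()
E
```

```text
t 11.37 tcp [630.7 283.4 123.2] jaw 2.22 q [  2.  32. -41.  81.  21.  76. -38.] F [ 0.1 -0.8 -0.3] w 47.8
```

Request:
servo_tool(
  rows=[0,0.5,-25,0,0.75,0,0.5,-50,0,0.75,0,0.5,-65,0,0.75,0,0.5,-72,0,0.75,0,0.5,-77,0,0.75,0,0.5,-80,0,0.75,0,0.5,-82,0,0.75,0,0.5,-82.5,0,0.75,0,0.5,-82.5,0,0.75,0,0.5,-82.5,0,0.75],
)

```text
time_s: 12.2
tool_pos: [0.6321, 0.2854, 0.0429]
tool_rot: [19.3, 89.9, 21.5]
force: [-0.1, 1.0, -0.6]
grip_width: 0.0479
```

```bash
python3 - <<'E'
from h import *
st(); p=read_camera("top"); st()
E
```

```text
t 12.2 tcp [632.1 285.4  42.9] jaw 2.23 q [  2.  36. -40.  85.  24.  68. -40.] F [-0.1  1.  -0.6] w 47.9
t 12.25 tcp [632.1 285.3  42.8] jaw 2.23 q [  2.  36. -40.  85.  24.  68. -40.] F [ 0.4  0.6 -1. ] w 47.9
```

Request:
servo_tool(
  rows=[-1,-1,-2,0,0.75,-1,-1,-3.5,0,0.75,-1,-1,-4.5,0,0.75,-1,-1,-4.5,0,0.75,-1,-1,-4.5,0,0.75],
)

```text
time_s: 12.67
tool_pos: [0.6308, 0.284, 0.0388]
tool_rot: [-32.4, 90.0, -30.2]
force: [-1.4, -2.1, 5.3]
grip_width: 0.0476
```

```bash
python3 - <<'E'
from h import *
st(); p=read_camera("top"); st()
E
```

```text
t 12.67 tcp [630.8 284.   38.8] jaw 2.22 q [  2.  36. -40.  85.  24.  68. -40.] F [-1.4 -2.1  5.3] w 47.6
t 12.72 tcp [630.7 284.1  38.8] jaw 2.22 q [  2.  36. -40.  85.  24.  68. -40.] F [-2.4 -0.2  5.1] w 47.6
```

Request:
servo_tool(
  rows=[0,0,0,0,0.4,0,0,0,0,0.15,0,0,0,0,0.15,0,0,0,0,0.15,0,0,0,0,0.15,0,0,20,0,0.15,0,0,50,0,0.15,0,0,85,0,0.15,0,-40,110,-7,0.15,0,-80,110,-14,0.15],
)

```text
time_s: 13.55
tool_pos: [0.6317, 0.2134, 0.1532]
tool_rot: [52.5, 89.4, 40.9]
force: [1.2, -0.4, -0.1]
grip_width: 0.0736
```

Request:
servo_tool(
  rows=[0,-40,0,-2,0.15,0,-80,0,-4,0.15,0,-120,0,-6,0.15,-2,-160,0,-8,0.3,-4,-200,0,-8,0.3,-6,-240,0,-8,0.3,-8,-280,0,-8,0.3,-11,-308,0,-8,0.3,-11,-308,0,-8,0.3,-11,-308,0,-8,0.3],
)

```text
time_s: 14.38
tool_pos: [0.6192, -0.1039, 0.147]
tool_rot: [-111.1, 90.0, -131.1]
force: [-0.1, 1.5, -0.1]
grip_width: 0.0612
```

```bash
python3 - <<'E'
from h import *
p=read_camera("top"); report(p,["round_tube_mid","round_tray","square_tube_mid","square_tray","long_tray","short_bar_mid"]); st()
cv2.imwrite("pics/t6.png",p["frame"])
E
```

```text
round_tube_mid 0.88 ext [158, 183, 27, 24] ztop 63.9 rect [629.6, 286.0, 48.9, 45.0, 55.2] bgr [67 66 66] 87
round_tray 0.92 ext [159, 186, 36, 47] ztop 14.7 rect [631.6, 285.4, 119.7, 82.2, -5.4] bgr [80 80 82] 830
round_tray 0.58 ext [227, 186, 31, 49] ztop 14.4 rect [627.0, 115.2, 119.9, 80.6, 2.4] bgr [82 83 85] 840
round_tray 0.42 ext [377, 175, 22, 24] ztop 61.6 rect [636.1, -268.6, 56.2, 30.0, -28.4] bgr [128 124 121] 260
square_tube_mid 0.63 ext [225, 181, 23, 22] ztop 64.7 rect [626.3, 113.3, 45.3, 44.7, 1.9] bgr [77 74 74] 91
square_tray 0.67 ext [227, 186, 33, 49] ztop 14.5 rect [627.0, 115.3, 119.8, 80.6, 2.6] bgr [82 83 85] 806
long_tray 0.52 ext [299, 243, 11, 45] ztop 14.1 rect [469.5, -65.7, 116.9, 18.5, 1.9] bgr [87 88 90] 227
short_bar_mid 0.78 ext [377, 176, 21, 23] ztop 61.6 rect [636.1, -268.6, 56.1, 30.0, -28.4] bgr [126 122 120] 262
short_bar_mid 0.65 ext [368, 138, 15, 29] ztop 61.9 rect [732.2, -234.0, 55.5, 29.7, -20.4] bgr [ 33  35 124] 204
t 14.73 tcp [619.9 -99.2 147.5] jaw -19.63 q [ 33.  20. -33.  90.  11.  73. -21.] F [-0.8  1.2  0.1] w 61.0
```

View pics/t6.png

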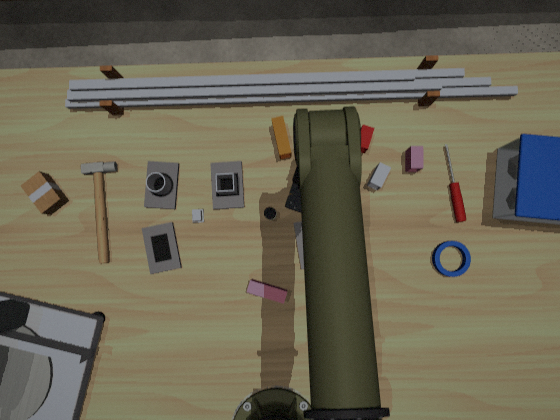

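Request:
servo_tool(
  rows=[-0.3,-4.8,0,-2.5,0.3,-0.3,-4.8,-20,-2.5,0.3,-0.3,-4.8,-50,-2.5,0.3,-0.3,-4.8,-80,-2.5,0.3,-0.3,-4.8,-105,-2.5,0.3,-0.3,-4.8,-112.5,-2.5,0.3,-0.3,-4.8,-112.5,-2.5,0.3,-0.3,-4.8,-112.5,-2.5,0.3],
)

```text
time_s: 15.4
tool_pos: [0.62, -0.1052, 0.0357]
tool_rot: [30.5, 90.0, 8.3]
force: [0.0, 0.2, 1.1]
grip_width: 0.0609
```

```bash
python3 - <<'E'
from h import *
st()
E
```

```text
t 15.4 tcp [ 620.  -105.2   35.7] jaw -22.23 q [ 32.  26. -31.  96.  15.  62. -26.] F [0.  0.2 1.1] w 60.9
```

Request:
servo_tool(
  rows=[0,1,-1,0,0.4,0,1,-1,0,0.6,0,1,-1,0,0.8,0,1,-1,0,0.9,0,1,-1,0,0.9,0,1,-1,0,0.9,0,1,-1,0,0.9,0,1,-1,0,0.9],
)

```text
time_s: 16.07
tool_pos: [0.6195, -0.1048, 0.0343]
tool_rot: [-16.1, 90.0, -38.4]
force: [0.1, -0.6, 2.2]
grip_width: 0.0293
```

```bash
python3 - <<'E'
from h import *
st()
E
```

```text
t 16.07 tcp [ 619.5 -104.8   34.3] jaw -22.28 q [ 32.  26. -31.  96.  15.  62. -26.] F [ 0.1 -0.6  2.2] w 29.3
```

Request:
servo_tool(
  rows=[0,0,10,0,0.9,0,0,40,0,0.9,0,0,75,0,0.9,-10,0,90,-6,0.9,-30,1,90,-13,0.9,-50,1,90,-20,0.9,-70,2,90,-27,0.9,-90,2,90,-34,0.9,-110,3,90,-41,0.9,-130,3,90,-48,0.9],
)

```text
time_s: 16.9
tool_pos: [0.4882, -0.1013, 0.1241]
tool_rot: [-154.5, 90.0, 134.9]
force: [-0.3, 0.0, -1.2]
grip_width: 0.0289
```

Request:
servo_tool(
  rows=[-18.4,0,0,-7,0.9,-18.4,0,0,-11.4,0.9,-18.4,0,0,-11.4,0.9,-18.4,0,0,-11.4,0.9,-18.4,0,0,-11.4,0.9],
)

```text
time_s: 17.32
tool_pos: [0.4715, -0.1015, 0.1242]
tool_rot: [83.8, 90.0, 2.2]
force: [0.4, -0.1, -1.8]
grip_width: 0.0294
```

```bash
python3 - <<'E'
from h import *
st(); p=read_camera("scene"); report(p,["long_bar_mid"]); st()
cv2.imwrite("pics/s7.png",cv2.resize(p["frame"][60:300,130:330],None,fx=3,fy=3))
E
```

```text
t 17.32 tcp [ 471.5 -101.5  124.2] jaw -81.53 q [ 35.   2. -27. 111.   1.  67. -73.] F [ 0.4 -0.1 -1.8] w 29.4
long_bar_mid 0.97 ext [305, 156, 43, 39] ztop 60.3 rect [356.3, 16.4, 93.3, 33.4, 71.1] bgr [53 51 91] 482
long_bar_mid 0.68 ext [241, 163, 22, 58] ztop 150.6 rect [471.0, -100.5, 97.8, 29.9, 8.9] bgr [79 84 89] 488
long_bar_mid 0.66 ext [246, 308, 20, 60] ztop 61.2 rect [738.9, -28.8, 96.4, 30.1, 11.5] bgr [ 12  82 139] 800
t 17.42 tcp [ 471.4 -101.5  123.9] jaw -81.57 q [ 35.   2. -27. 111.   1.  67. -73.] F [-0.2 -0.1 -0.7] w 29.5
```

View pics/s7.png

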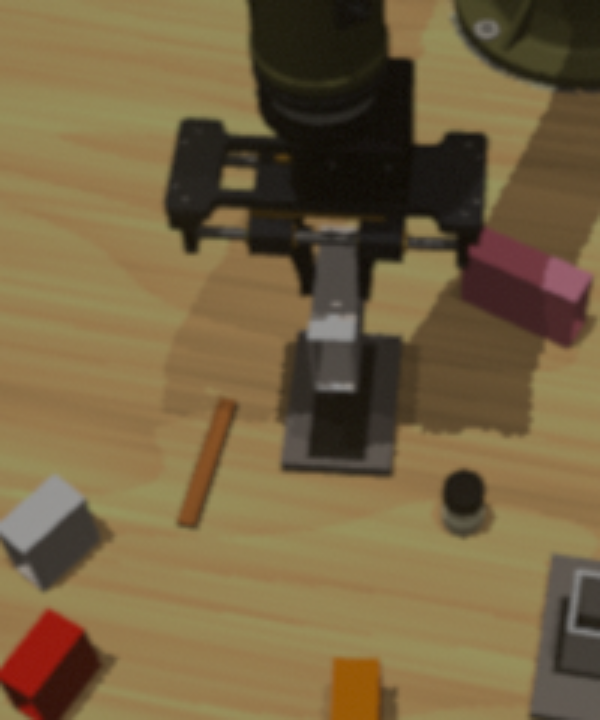

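Request:
servo_tool(
  rows=[0,-0.5,-25,0,0.9,0,-0.5,-50,0,0.9,0,-0.5,-65,0,0.9,0,-0.5,-72,0,0.9,0,-0.5,-77,0,0.9,0,-0.5,-80,0,0.9,0,-0.5,-82,0,0.9,0,-0.5,-83.5,0,0.9,0,-0.5,-83.5,0,0.9,0,-0.5,-83.5,0,0.9],
)

```text
time_s: 18.25
tool_pos: [0.4715, -0.1023, 0.041]
tool_rot: [55.9, 89.9, -25.8]
force: [-0.7, -0.5, -1.5]
grip_width: 0.0292
```

```bash
python3 - <<'E'
from h import *
st(); p=read_camera("scene"); report(p,["long_bar_mid"]); st()
cv2.imwrite("pics/s8.png",cv2.resize(p["frame"][60:300,130:330],None,fx=3,fy=3))
E
```

```text
t 18.25 tcp [ 471.5 -102.3   41. ] jaw -81.67 q [ 34.   8. -27. 116.   4.  57. -76.] F [-0.7 -0.5 -1.5] w 29.2
long_bar_mid 0.76 ext [242, 185, 25, 50] ztop 67.9 rect [471.2, -99.8, 97.1, 34.5, 9.9] bgr [76 80 85] 434
long_bar_mid 0.7 ext [308, 155, 39, 41] ztop 60.4 rect [356.2, 16.2, 92.2, 34.0, 72.4] bgr [58 56 97] 455
long_bar_mid 0.6 ext [246, 306, 18, 60] ztop 61.2 rect [739.1, -28.6, 96.4, 29.8, 11.4] bgr [ 10  83 140] 789
t 18.35 tcp [ 471.4 -102.3   40.9] jaw -81.68 q [ 34.   8. -27. 116.   4.  57. -76.] F [ 0.6 -0.1 -0.8] w 29.4
```

View pics/s8.png

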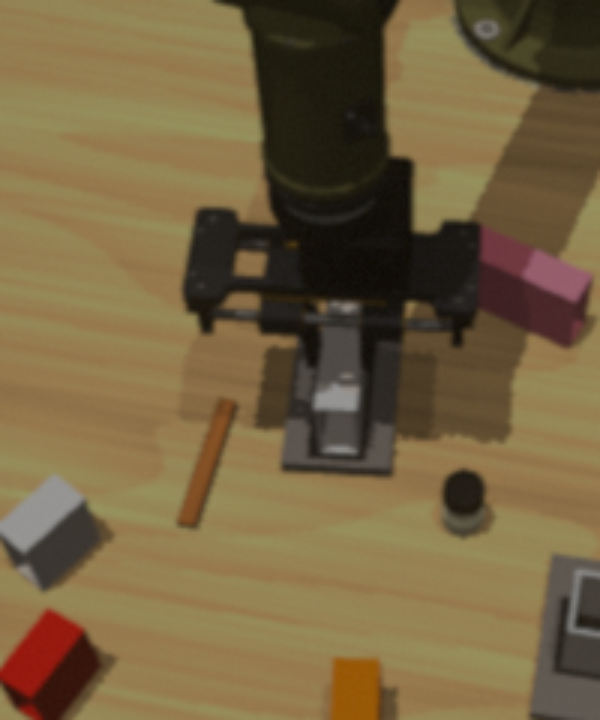

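Request:
servo_tool(
  rows=[0,0,-1,0,0.9,0,0,-2,0,0.9,0,0,-3,0,0.9,0,0,-3,0,0.9,0,0,-3,0,0.9],
)

```text
time_s: 18.77
tool_pos: [0.4712, -0.1022, 0.0382]
tool_rot: [6.5, 90.0, -75.1]
force: [-1.5, -0.2, 4.8]
grip_width: 0.0291
```

Request:
servo_tool(
  rows=[0,0,0,0,0.7,0,0,0,0,0.4,0,0,0,0,0.35,0,0,0,0,0.35,0,0,15,0,0.35,0,0,45,0,0.35,0,0,80,7,0.35,0,0,110,14,0.35,16,-16,110,21,0.35,32,-32,110,28,0.35],
)

```text
time_s: 19.6
tool_pos: [0.505, -0.1346, 0.1503]
tool_rot: [23.7, 89.7, -29.5]
force: [-0.2, 0.5, -0.2]
grip_width: 0.0564
```

Request:
servo_tool(
  rows=[16,-16,0,7,0.35,32,-32,0,14,0.35,48,-48,0,21,0.35,64,-64,0,28,0.35,80,-80,0,35,0.35,96,-96,0,42,0.35,112,-112,0,49,0.35,128,-128,0,56,0.35,132,-135,0,63,0.35,132,-135,0,70,0.35],
)

```text
time_s: 20.43
tool_pos: [0.6354, -0.2721, 0.146]
tool_rot: [174.6, 90.0, -168.9]
force: [-0.7, 0.2, 0.2]
grip_width: 0.0564
```

Request:
servo_tool(
  rows=[0,0,0,7,0.35,0,0,0,14,0.35,0,0,0,21,0.35,0,0,0,28,0.35,0,0,0,35,0.35,0,0,0,42,0.35,0,0,0,45,0.35,0,0,0,45,0.35,0,0,0,45,0.35],
)

```text
time_s: 21.18
tool_pos: [0.6349, -0.2693, 0.147]
tool_rot: [54.5, 90.0, 115.7]
force: [0.7, -0.2, -0.7]
grip_width: 0.0569
```

```bash
python3 - <<'E'
from h import *
p=read_camera("scene"); report(p,["short_bar_mid","long_bar_mid","long_tray","short_tray"]); st()
cv2.imwrite("pics/s9.png",p["frame"])
E
```

```text
short_bar_mid 0.88 ext [145, 238, 35, 35] ztop 60.6 rect [634.9, -269.7, 55.0, 32.4, -28.4] bgr [74 80 86] 377
short_bar_mid 0.84 ext [96, 247, 32, 35] ztop 60.3 rect [676.8, -359.2, 55.4, 31.0, -0.9] bgr [ 66  60 100] 379
short_bar_mid 0.62 ext [147, 284, 34, 43] ztop 60.5 rect [730.9, -235.8, 55.6, 32.9, -19.2] bgr [ 15  26 105] 451
long_bar_mid 0.74 ext [247, 307, 16, 61] ztop 61.1 rect [739.3, -28.6, 96.1, 29.9, 10.9] bgr [ 14  82 137] 797
long_bar_mid 0.7 ext [242, 186, 22, 49] ztop 64.7 rect [469.8, -100.6, 97.3, 30.1, 8.2] bgr [115 118 120] 518
long_bar_mid 0.57 ext [305, 156, 45, 39] ztop 60.3 rect [356.6, 14.7, 94.5, 34.7, 71.3] bgr [ 68  65 106] 495
long_tray 0.91 ext [247, 195, 39, 55] ztop 13.3 rect [472.5, -101.6, 122.0, 79.7, 8.3] bgr [58 65 72] 797
short_tray 0.62 ext [419, 224, 44, 50] ztop 13.1 rect [467.8, 285.2, 122.1, 81.3, 10.4] bgr [60 69 75] 1322
t 21.43 tcp [ 635.  -269.2  147.4] jaw 61.29 q [ 48.  30. -39.  80.  19.  77.  70.] F [-0.4 -0.2 -0.4] w 56.8
```

View pics/s9.png

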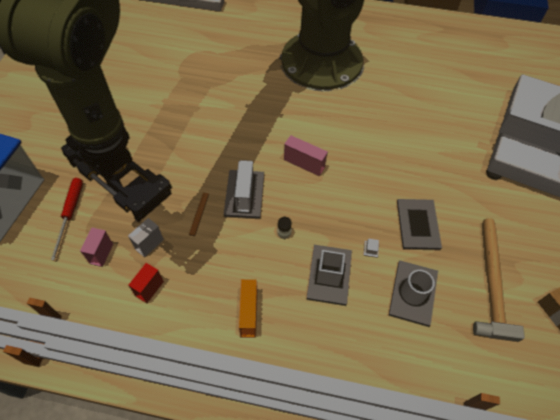

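The long bar stands in its tray (px 243,187). The round and square tubes are seated. Down onto the short silver bar (px 145,238).

Request:
servo_tool(
  rows=[0,0,-20,0,0.35,0,0,-50,0,0.35,0,0,-80,0,0.35,0,0,-105,0,0.35,0,0,-113,0,0.35,0,0,-113,0,0.35,0,0,-113,0,0.35],
)

```text
time_s: 22.02
tool_pos: [0.6356, -0.2692, 0.0352]
tool_rot: [-62.0, 89.9, -0.7]
force: [1.2, -0.7, -0.6]
grip_width: 0.0564
```

```bash
python3 - <<'E'
from h import *
st()
E
```

```text
t 22.02 tcp [ 635.6 -269.2   35.2] jaw 61.32 q [ 47.  35. -37.  86.  22.  67.  68.] F [ 1.2 -0.7 -0.6] w 56.4
```

Request:
servo_tool(
  rows=[0,0,-0.7,0,0.5,0,0,-0.7,0,0.7,0,0,-0.7,0,0.9,0,0,-0.7,0,0.9,0,0,-0.7,0,0.9,0,0,-0.7,0,0.9,0,0,-0.7,0,0.9],
)

```text
time_s: 22.6
tool_pos: [0.6353, -0.2695, 0.0343]
tool_rot: [-95.1, 89.9, -33.7]
force: [0.3, 0.3, 2.8]
grip_width: 0.0293
```

```bash
python3 - <<'E'
from h import *
st()
E
```

```text
t 22.6 tcp [ 635.3 -269.5   34.3] jaw 61.32 q [ 47.  35. -37.  86.  22.  67.  68.] F [0.3 0.3 2.8] w 29.3
```

Request:
servo_tool(
  rows=[0,0,10,0,0.9,0,0,40,0,0.9,0,0,75,0,0.9,0,0,95,0,0.9,-10,35,95,4,0.9,-21,72,95,8,0.9,-32,109,95,12,0.9,-43,146,95,16,0.9,-54,183,95,20,0.9,-65,220,95,24,0.9],
)

```text
time_s: 23.43
tool_pos: [0.569, -0.0475, 0.1291]
tool_rot: [-167.7, 90.0, -82.2]
force: [0.5, 1.2, -1.3]
grip_width: 0.0294
```

Request:
servo_tool(
  rows=[-11,37,0,4,0.9,-22,74,0,8,0.9,-33,111,0,12,0.9,-44,148,0,15.4,0.9,-55,185,0,15.4,0.9,-66,222,0,15.4,0.9,-77,259,0,15.4,0.9,-88,296,0,15.4,0.9,-97,325,0,15.4,0.9,-101.8,335.6,0,15.4,0.9],
)

```text
time_s: 24.27
tool_pos: [0.4652, 0.2922, 0.1297]
tool_rot: [-10.0, 89.8, 91.1]
force: [-0.5, 0.3, 0.2]
grip_width: 0.0294
```

Request:
servo_tool(
  rows=[0,0,0,0,0.9,0,0,0,0,0.9,0,0,0,0,0.9],
)

```text
time_s: 24.52
tool_pos: [0.4691, 0.2844, 0.1285]
tool_rot: [175.7, 89.9, -83.7]
force: [0.2, -1.0, -0.4]
grip_width: 0.0294
```

```bash
python3 - <<'E'
from h import *
st(); p=read_camera("scene"); report(p,["short_bar_mid","short_tray"]); st()
cv2.imwrite("pics/s10.png",cv2.resize(p["frame"][100:300,300:500],None,fx=3,fy=3))
E
```

```text
t 24.52 tcp [469.1 284.4 128.5] jaw 100.6 q [ 18.  18. -61. 101.  17.  71.  54.] F [ 0.2 -1.  -0.4] w 29.4
short_bar_mid 0.86 ext [97, 245, 32, 37] ztop 60.5 rect [676.9, -359.6, 55.8, 31.7, -3.3] bgr [65 60 99] 394
short_bar_mid 0.68 ext [145, 281, 35, 40] ztop 60.5 rect [730.6, -235.5, 55.7, 32.2, -16.7] bgr [ 17  29 104] 451
short_bar_mid 0.62 ext [435, 198, 30, 35] ztop 154.6 rect [477.8, 283.0, 44.1, 37.9, 13.1] bgr [52 58 63] 270
short_tray 0.96 ext [420, 224, 48, 53] ztop 13.1 rect [467.8, 285.4, 122.4, 81.5, 10.7] bgr [43 50 56] 1150
t 24.67 tcp [469.2 284.4 128.5] jaw 100.54 q [ 18.  18. -61. 101.  17.  71.  54.] F [-0.1 -0.8 -0.8] w 29.0
```

View pics/s10.png

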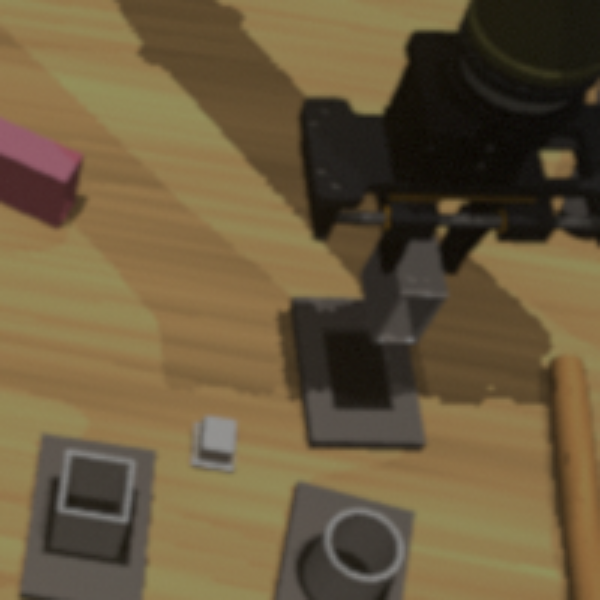

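Request:
servo_tool(
  rows=[-0.7,1,-25,0,0.9,-0.7,1,-50,0,0.9,-0.7,1,-66,0,0.9,-0.7,1,-75,0,0.9,-0.7,1,-80,0,0.9,-0.7,1,-84,0,0.9,-0.7,1,-87,0,0.9,-0.7,1,-88,0,0.9,-0.7,1,-88,0,0.9,-0.7,1,-88,0,0.9],
)

```text
time_s: 25.5
tool_pos: [0.4679, 0.2877, 0.0413]
tool_rot: [-75.6, 89.9, 25.2]
force: [0.4, -0.4, -1.6]
grip_width: 0.0288
```

```bash
python3 - <<'E'
from h import *
st(); p=read_camera("scene"); st()
cv2.imwrite("pics/s11.png",cv2.resize(p["frame"][100:300,300:500],None,fx=3,fy=3))
E
```

```text
t 25.5 tcp [467.9 287.7  41.3] jaw 100.72 q [ 14.  24. -57. 106.  23.  62.  49.] F [ 0.4 -0.4 -1.6] w 28.8
t 25.55 tcp [467.9 287.7  41.3] jaw 100.72 q [ 14.  24. -57. 106.  23.  62.  49.] F [-0.8 -0.7 -0.2] w 29.3
```

View pics/s11.png

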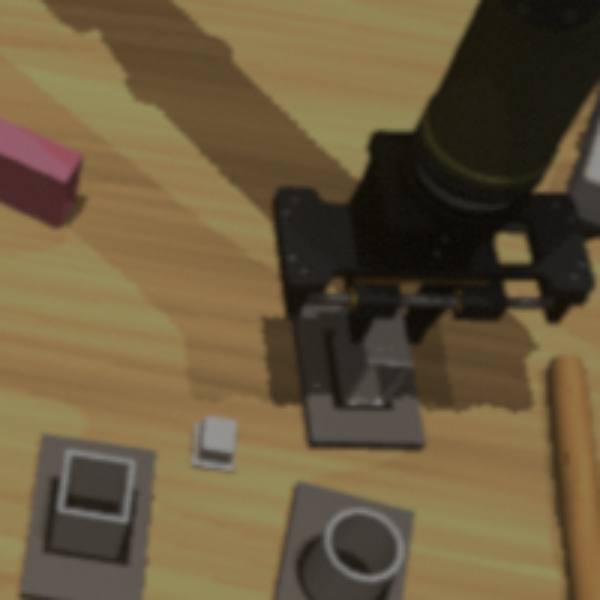

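Request:
servo_tool(
  rows=[0.5,-2,0,0,0.9,0.5,-2,-1,0,0.9,0.5,-2,-2,0,0.9,0.5,-2,-3,0,0.9,0.5,-2,-3,0,0.9,0.5,-2,-3,0,0.9],
)

```text
time_s: 26.05
tool_pos: [0.4682, 0.2853, 0.0383]
tool_rot: [-145.7, 90.0, -45.0]
force: [-1.8, -1.9, 4.5]
grip_width: 0.0292
```

```bash
python3 - <<'E'
from h import *
st()
E
```

```text
t 26.05 tcp [468.2 285.3  38.3] jaw 100.72 q [ 14.  24. -57. 107.  23.  62.  49.] F [-1.8 -1.9  4.5] w 29.2
```

Contact at the expected height (38.3 mm). Release, lift and back away to look.

Request:
servo_tool(
  rows=[0,0,0,0,0.7,0,0,0,0,0.4,0,0,0,0,0.3,0,0,0,0,0.3,0,0,15,0,0.3,0,0,45,0,0.3,0,0,80,0,0.3,0,0,115,0,0.3,0,0,150,0,0.3,0,0,170,0,0.3],
)

```text
time_s: 26.88
tool_pos: [0.4688, 0.287, 0.2126]
tool_rot: [-74.7, 89.7, 26.0]
force: [-0.1, 0.3, 0.2]
grip_width: 0.0606
```

Request:
servo_tool(
  rows=[-20,36,0,0,0.3,-40,72,0,0,0.3,-60,108,0,0,0.3,-80,144,0,0,0.3,-80,170,0,0,0.3,-80,170,0,0,0.3,-80,170,0,0,0.3,-80,170,0,0,0.3],
)

```text
time_s: 27.55
tool_pos: [0.3884, 0.4548, 0.208]
tool_rot: [-161.9, 90.0, -61.2]
force: [-0.4, -0.0, 0.2]
grip_width: 0.0609
```

```bash
python3 - <<'E'
from h import *
st()
for n in ("top","scene"):
    p=read_camera(n); print(n); report(p); cv2.imwrite(f"pics/{n}12.png",p["frame"])
E
```

```text
t 27.55 tcp [388.4 454.8 208. ] jaw 100.7 q [ -3.  23. -63.  89.  20.  81.  34.] F [-0.4 -0.   0.2] w 60.9
top
round_tube_mid 0.8 ext [160, 182, 26, 20] ztop 59.8 rect [633.4, 283.2, 47.4, 37.9, 71.8] bgr [50 49 49] 47
round_tube_mid 0.37 ext [312, 244, 19, 39] ztop 66.3 rect [471.3, -99.3, 94.4, 29.9, 9.5] bgr [125 120 116] 447
square_tube_mid 0.56 ext [227, 182, 23, 19] ztop 64.5 rect [626.4, 113.5, 45.6, 45.1, 2.8] bgr [68 66 65] 89
long_bar_mid 0.91 ext [312, 243, 19, 39] ztop 66.3 rect [471.5, -99.6, 94.6, 30.0, 8.4] bgr [127 122 119] 444
long_bar_mid 0.91 ext [283, 138, 19, 40] ztop 62.0 rect [740.4, -27.0, 95.6, 29.3, 10.8] bgr [ 34  81 116] 412
long_bar_mid 0.78 ext [265, 291, 41, 25] ztop 62.4 rect [357.6, 15.7, 93.9, 29.6, 72.5] bgr [102  88 112] 436
short_bar_mid 0.93 ext [412, 159, 18, 29] ztop 61.0 rect [678.4, -357.6, 55.5, 30.1, -2.0] bgr [78 67 92] 259
short_bar_mid 0.88 ext [364, 140, 18, 29] ztop 61.3 rect [730.9, -233.7, 54.7, 29.1, -18.5] bgr [ 24  26 101] 246
short_bar_mid 0.66 ext [159, 246, 18, 18] ztop 66.7 rect [469.6, 284.9, 53.2, 29.0, 10.7] bgr [104 100  9
[... 1693 characters left out ...]
t [630.1, 284.3, 122.1, 80.4, -4.4] bgr [65 72 78] 1270
square_tray 0.7 ext [422, 217, 26, 39] ztop 64.7 rect [468.0, 284.6, 58.1, 31.2, 11.2] bgr [89 93 96] 364
square_tray 0.65 ext [328, 274, 45, 60] ztop 13.4 rect [625.5, 113.9, 123.2, 80.0, 2.3] bgr [65 73 80] 1218
long_tray 0.67 ext [246, 197, 40, 53] ztop 13.2 rect [472.3, -101.9, 122.4, 80.2, 7.8] bgr [60 68 75] 820
short_tray 0.96 ext [419, 223, 44, 52] ztop 13.6 rect [468.4, 285.7, 124.1, 81.6, 10.8] bgr [63 71 77] 1028
rivet_jar_mid 0.82 ext [284, 227, 16, 19] ztop 48.6 rect [549.7, 4.0, 29.4, 27.2, 10.1] bgr [33 46 53] 147
end_plug_mid 0.79 ext [370, 247, 15, 18] ztop 23.7 rect [549.1, 191.9, 27.9, 22.0, 0.6] bgr [106 113 117] 130
```

View pics/top12.png

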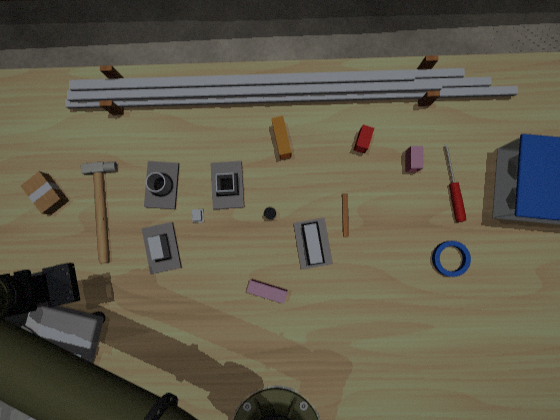

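View pics/scene12.png

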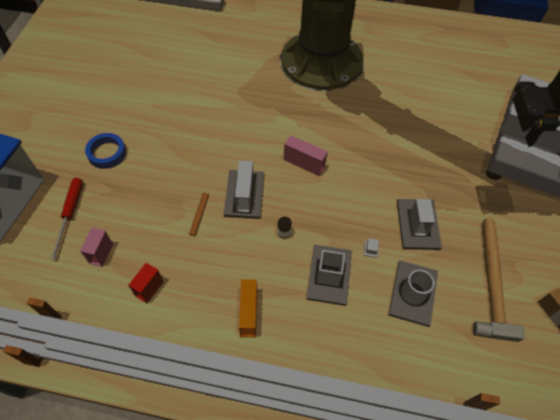

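Request:
servo_tool(
  rows=[0,0,30,0,0.3,0,0,60,0,0.3,0,0,60,0,0.3,0,0,60,0,0.3,0,0,60,0,0.3,0,0,60,0,0.3],
)

```text
time_s: 29.15
tool_pos: [0.3878, 0.4548, 0.2666]
tool_rot: [135.8, 89.9, -123.5]
force: [0.5, -0.3, 0.5]
grip_width: 0.0608
```

```bash
python3 - <<'E'
from h import *
st(); print(np.abs(get_obs()["joint_velocities"]).max()); sign_off()
E
```

```text
t 29.15 tcp [387.8 454.8 266.6] jaw 100.72 q [ -3.  21. -64.  83.  19.  87.  35.] F [ 0.5 -0.3  0.5] w 60.8
0.19383641378192065
the job is handed in; nothing more can be done
```

All four silver pieces are standing in their own gauge trays, and I handed the job in at about 29 s of the 122 s allowed. I lowered each one into its recess and then let go, with no drops. The round tube and both bars were pressed lightly onto the floor first (about 5 N). The square tube showed only a slight change in force before I released it.

- **Position:** In the last pictures from both cameras, each piece's centre was within about 3 mm of its tray's middle. The limit is 10 mm.
- **Seating:** Most tops read about 63–67 mm above the table, roughly 4–5 mm higher than when they stood on it, which matches the recess floor. The bars were turned the same way as their slots to within about a degree.
- **Jar and plug:** They moved no more than about 1 mm, which is measurement noise. The pink, red and orange look-alikes were not touched.
- **Arm at the end:** It was raised clear and still, with about zero force on the tool.

One reading disagreed. The last top-camera measurement of the round tube's rim was partial (47 points, top at 59.8 mm). An earlier top view gave 63.9 mm and the last scene view gave 63.0 mm, so I took the tube as seated.

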